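# Lay out the parts of an opened control unit on their shadow pads

### The arm

A 7-joint arm with a two-finger parallel gripper is mounted at the origin on the work surface. World frame = base frame: x ahead of the robot, y to its left, z up, the work surface at z = 0. Lengths are in m, angles in rad, forces in N, time in s.
With the tool pointing down it reaches from about 0.35 to 0.9 m from the base axis. Payload 7.2 kg.
Tool frame: the origin (TCP) lies on the mounting face of the last link; the fingertips stand 173 mm ahead of it and the grasp point (between the pads) lies 155 mm ahead of it; z points along the fingers, y is the direction in which the jaws open and shut (so a half turn about z gives the same grasp; the last joint's range is limited). The gripper opens to 85 mm and grips with 20 to 120 N. Pads are 22 mm wide; open, the fingers measure 114 mm over their backs; the gripper's body (76 mm by 85 mm) begins 54 mm behind the grasp point. The pads swing forward as they close: fully open they stand 13 mm farther back than shut.
Start: joints at [-1.307, 0.411, -0.013, 1.596, 0.006, 1.134, -0.082], TCP at [0.204, 0.591, 0.405] pointing down, gripper open.
Joint ranges: [-2.95, 2.95], [-0.29, 1.99], [-1.47, 1.44], [0.14, 2.54], [-1.03, 4.17], [0.13, 1.85], [-2.86, 2.86]. Speed limits (rad/s): [2.39, 2.39, 3.01, 3.01, 3.14, 3.14, 3.14].

### API

Orientations are given as [roll, pitch, yaw] about the fixed x, y, z axes, in that order (R = Rz(yaw) Ry(pitch) Rx(roll)).
In Python, from plant import r, read_camera gives the robot as it stands.
- The arm moves only by the tool apply_moves, never from a script. Its argument "targets" is a list that holds one entry, the list of rows, each a list of 7 numbers: the turn, a rotation vector about the tool's x, y, z in rad, then the shift along the tool's x, y, z in m, then the opening, from 0 (shut) to 1 (fully open). A call has 1 to 12 rows; each row shifts and turns the pose as measured when the row begins, along the tool's axes as they then stand; what a row does not reach is not made up. A row lasts 1/10 s, in which the tool goes at most 50 mm and 8.59 degrees, less where a joint would pass 70% of its speed; a pose out of reach is approached as far as the arm can. A call with a gripper value outside its range is refused whole. The fingers move at their own pace and stop on an object; the grip force is fixed at half the most. Time passes only in rows, so rows that do not move let the fingers close. It gives the time, the measured TCP pose, the force and the opening at its end, in the units of the state.
- r.sense(): the state, without advancing time (a new reading comes with each control period).
- read_camera(name): name is "scene" or "side" or "wrist"; returns a dict with "frame" (420x560x3 uint8, blue, green, red), "fx", "fy", "cx", "cy" (pixels), "R" (3x3) and "t" (3): a world point X has camera coordinates R X + t. Camera axes: x right, y down, z forward; pixel columns grow to the right and rows downward; lengths in m; the calibration is good to about 2 mm. A picture is of the moment at which its call begins. There is no depth.
- r.job_done(): hands the job in, once; it reports no verdict.
The state is a dict: "time": time; "joints": joint angles; "qvel": joint speeds; "joint_torque": joint torques, N m; "eef_pos": TCP position; "orientation": TCP orientation; "contact_force": force on the tool from outside, world axes, zero at the start; "torque": the same for the moment, N m; "opening": opening from 0.0 (shut) to 1.0 (fully open).
Only numpy, scipy, OpenCV 4.12 (cv2) and the standard library are available. Lean on these libraries where they do the work, as an engineer would, in place of code of your own. Each camera call takes 0.05 s, during which the arm holds its last target. There are 200 camera calls.

### The job

Four parts taken off the opened engine control unit lie about the bench: lay each one out, standing upright as it does now, on the black pad whose white silhouette has its shape and size, so that the technician sees at a glance that the set is complete. Centre each part on its silhouette, turn the heat sink and the connector so that they lie along theirs, and leave the solder spool and the white bottle where they stand.

Things in the scene. Friction and masses are not known exactly. Their poses are not given: they have to be found in the camera images.
- large_cap_center (a point): the larger capacitor: upright round can, 40 mm diameter, 50 mm tall, black sleeve with an aluminium top; about 90 g. This point is its centre, 25 mm above its foot; z is its axis, up. It belongs on the large disc.
- small_cap_center (a point): the smaller capacitor: upright round can, 25 mm diameter, 40 mm tall, black sleeve with an aluminium top; about 40 g. This point is its centre, 20 mm above its foot; z is its axis, up. It belongs on the small disc.
- heat_sink_center (a point): finned aluminium heat sink, 56 mm long (x), 36 mm wide (y), 30 mm tall, fins up and along x; about 90 g; its long sides are flat over the full height and can be gripped across y. This point is its centre, 15 mm above its foot. It belongs on the short rectangle.
- connector_center (a point): grey connector header, 34 mm tall: a flange 90 mm long (x), 30 mm wide (y), 8 mm thick at the foot, and on it a shroud 76 x 26 mm, 26 mm tall, open upwards with brass pins inside; about 60 g. Grip the shroud across y (26 mm), above the flange. This point is its centre, 17 mm above its foot. It belongs on the long rectangle.
- pad_large_disc_spot (a point): black flat pad, 112 x 72 mm and 5 mm thick, fixed to the bench, with a white silhouette in its middle: a disc of 48 mm diameter. This point is the middle of the silhouette, on the pad's top face; x runs along the pad's length, z up.
- pad_small_disc_spot (a point): black flat pad, 112 x 72 mm and 5 mm thick, fixed to the bench, with a white silhouette in its middle: a disc of 33 mm diameter. This point is the middle of the silhouette, on the pad's top face; x runs along the pad's length, z up.
- pad_short_rect_spot (a point): black flat pad, 112 x 72 mm and 5 mm thick, fixed to the bench, with a white silhouette in its middle: a rectangle 64 mm long (x) and 44 mm wide (y). This point is the middle of the silhouette, on the pad's top face; x runs along the pad's length, z up.
- pad_long_rect_spot (a point): black flat pad, 112 x 72 mm and 5 mm thick, fixed to the bench, with a white silhouette in its middle: a rectangle 98 mm long (x) and 38 mm wide (y). This point is the middle of the silhouette, on the pad's top face; x runs along the pad's length, z up.
- spool_center (a point): spool of solder, 56 mm diameter, 40 mm tall, standing on the bench at the left of the work; not to be disturbed. This point is its centre.
- bottle_center (a point): white bottle with a black cap, 52 mm diameter, 115 mm tall, standing on the bench at the right of the work; not to be disturbed. This point is its centre.
There are look-alikes about, which are no part of the job. Of the things shaped like the part that bears connector_center, the grey one is meant. What is shaped like the part that bears pad_large_disc_spot but purple is not meant.

How it is judged:
At the end, for the whole second after the job is handed in: Each part stands upright (within 0.1 rad), at rest and released, on its own pad, its centre within 12 mm of the middle of the matching silhouette; the heat sink and the connector lie along theirs within 0.26 rad (15 degrees), either way round (horizontal distance between large_cap_center and pad_large_disc_spot below 0.012 m and height (world z) of large_cap_center between 0.026 and 0.034 m and angle between each of large_cap_center, small_cap_center, heat_sink_center, connector_center's own z axis and vertical below 0.1 rad and linear speed of each of large_cap, small_cap, heat_sink, connector below 0.02 m/s and angular speed of each of large_cap, small_cap, heat_sink, connector below 0.2 rad/s and horizontal distance between small_cap_center and pad_small_disc_spot below 0.012 m and height (world z) of small_cap_center between 0.021 and 0.029 m and horizontal distance between heat_sink_center and pad_short_rect_spot below 0.012 m and height (world z) of heat_sink_center between 0.016 and 0.024 m and angle between the x axis of heat_sink_center and the x axis of pad_short_rect_spot, either way round below 0.26 rad and horizontal distance between connector_center and pad_long_rect_spot below 0.012 m and height (world z) of connector_center between 0.018 and 0.026 m and angle between the x axis of connector_center and the x axis of pad_long_rect_spot, either way round below 0.26 rad); the robot touches nothing.
It fails at once if the spool is pushed more than 30 mm or tipped (distance of spool_center from where it was at the start of the episode above 0.03 m or angle between spool_center's own z axis and vertical above 0.35 rad).
It fails at once if the bottle is pushed more than 30 mm or tipped (distance of bottle_center from where it was at the start of the episode above 0.03 m or angle between bottle_center's own z axis and vertical above 0.35 rad).
It also fails if it takes over 102 s, if anything falls off the work surface, if the arm or the gripper's body presses on something with over 40 N, if the wrist force passes 120 N, or if a joint passes its speed limit or range.

## Working session

There is one attempt and no reset: what is moved stays moved. The work goes in short steps, Python scripts to look and compute and a tool call to move; the robot and the scene stay as the last step left them, time stands still between calls to the robot, and variables do not carry over. Pictures are saved under pics/ and viewed, about 12 in all and at most 16, crops included, and the job is handed in when it is done.

Besides the shell and the picture viewer there is one more tool, called after "Call:" as name(argument=value, ...) on one line, values as JSON. apply_moves: Moves the arm, as the interface text tells. Its arguments: {"type":"object","properties":{"targets":{"type":"array","items":{"type":"array","items":{"type":"array","items":{"type":"number"}}}}},"required":["targets"]}

```bash
mkdir -p pics; python3 - <<'E'
from plant import r, read_camera
import cv2,pickle
s=r.sense();print(s)
d={}
for n in("scene","side"):
    c=read_camera(n);d[n]=c;cv2.imwrite(f"pics/{n}0.png",c["frame"]);print(n,c["fx"],c["cx"],c["cy"],c["R"],c["t"])
pickle.dump(d,open("c0.pkl","wb"))
E
```

```text
{'time': 0.0, 'joints': array([-1.3071663 ,  0.41192253, -0.01273908,  1.59706682,  0.00561361,
        1.13430493, -0.08220505]), 'qvel': array([ 0.00013076,  0.00054651,  0.0001625 ,  0.00026509,  0.0001927 ,
       -0.00182795,  0.00135816]), 'joint_torque': array([-6.11781579e-04, -6.00626779e+01,  6.81677274e-01, -2.99415368e+01,
        1.37370959e-02,  1.03653164e-02, -2.70906668e-06]), 'eef_pos': array([0.20354558, 0.59069008, 0.40382927]), 'orientation': array([-3.13993112e+00,  1.19898823e-04,  2.80981300e+00]), 'contact_force': array([-0.27193877,  0.29710976, -0.71534923]), 'torque': array([-0.02850312, -0.0052017 , -0.06605839]), 'opening': 0.9987866251864997}
scene 523.6997276974961 276.98040683382675 205.1322483808466 [[-0.78389625  0.62081319  0.00988212]
 [ 0.32756906  0.42703501 -0.84281648]
 [-0.5274516  -0.6574436  -0.53811033]] [ 0.39341558 -0.06003286  1.80745808]
side 463.53661395473347 285.0388756407031 203.21621196224103 [[ 0.90041121 -0.4345483  -0.02067419]
 [-0.28953559 -0.56311185 -0.77399883]
 [ 0.324698    0.70290314 -0.63284942]] [-0.42091132  0.14375021  1.35235675]
```

View pics/scene0.png

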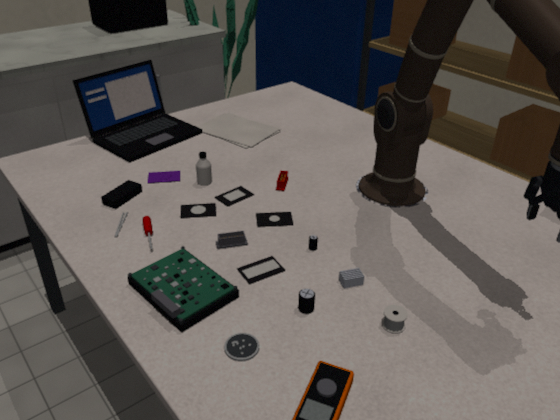

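View pics/side0.png

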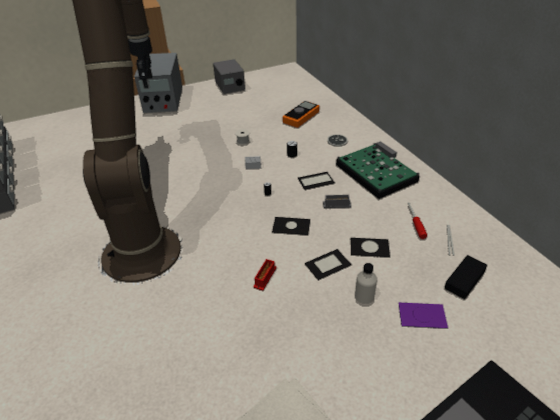

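```bash
cat > h.py <<'E'
import numpy as np,cv2,pickle
def ray(c,uv,z):
    uv=np.atleast_2d(np.array(uv,float))
    d=np.c_[(uv[:,0]-c["cx"])/c["fx"],(uv[:,1]-c["cy"])/c["fy"],np.ones(len(uv))]@np.asarray(c["R"])
    o=-np.asarray(c["R"]).T@np.asarray(c["t"])
    return o+d*((z-o[2])/d[:,2])[:,None]
def proj(c,X):
    p=np.asarray(c["R"])@np.asarray(X,float)+np.asarray(c["t"]);return np.array([c["fx"]*p[0]/p[2]+c["cx"],c["fy"]*p[1]/p[2]+c["cy"]])
def rect(c,cnt,z):
    P=(ray(c,cnt.reshape(-1,2),z)[:,:2]*1000).astype(np.float32)
    (m,(w,h),a)=cv2.minAreaRect(P)
    if w<h: w,h,a=h,w,a+90
    a=(a+90)%180-90
    return np.round([m[0],m[1],w,h,a],1)
E
python3 - <<'E'
from h import *
d=pickle.load(open("c0.pkl","rb"))
seeds={"scene":dict(ld=(198,210),sd=(275,219),sr=(235,196),lr=(261,269)),"side":dict(ld=(370,247),sd=(292,226),sr=(328,264),lr=(316,181))}
for n,c in d.items():
    g=c["frame"].max(2);m=(g<70).astype(np.uint8)
    cs,_=cv2.findContours(m,cv2.RETR_EXTERNAL,cv2.CHAIN_APPROX_NONE)
    for k,s in seeds[n].items():
        for q in cs:
            if len(q)>20 and cv2.pointPolygonTest(q,s,False)>=0: print(n,k,rect(c,q,.005))
rough=dict(small=[(313,242),(267,189),.02],large=[(307,300),(292,149),.025],sink=[(351,278),(253,162),.015],conn=[(232,240),(337,202),.017],spool=[(394,318),(243,138),.02],bottle=[(204,170),(366,287),.055],red=[(283,180),(265,274),.017])
for k,(a,b,z) in rough.items(): print(k,ray(d["scene"],a,z)[0].round(3),ray(d["side"],b,z)[0].round(3))
from plant import read_camera,r
w=read_camera("wrist");print(w["fx"],w["cx"],w["cy"],w["R"],-w["R"].T@w["t"])
from scipy.spatial.transform import Rotation as Ro
s=r.sense();T=Ro.from_euler("xyz",s["orientation"]).as_matrix();print(T,"cam in tool",T.T@(-w["R"].T@w["t"]-s["eef_pos"]),w["R"]@T)
E
```

```text
scene ld [ 603.9 -276.4  108.6   74.7  -31.1]
scene sd [442.6 -90.2 109.5  74.5 -33. ]
scene sr [ 463.4 -279.9  113.4   73.2    3. ]
scene lr [622.3  80.3 112.7  73.3  -7.2]
side ld [ 602.  -285.7  108.3   72.3  -31. ]
side sd [440.1 -98.5 109.   71.6 -33.4]
side sr [ 460.6 -287.8  110.5   71.1    3.6]
small [0.441 0.09  0.02 ] [0.442 0.085 0.02 ]
large [0.618 0.265 0.025] [0.622 0.259 0.025]
sink [0.463 0.265 0.015] [0.465 0.26  0.015]
conn [ 0.618 -0.064  0.017] [ 0.615 -0.078  0.017]
spool [0.49  0.436 0.02 ] [0.492 0.424 0.02 ]
bottle [ 0.495 -0.411  0.055] [ 0.481 -0.441  0.055]
red [ 0.281 -0.245  0.017] [ 0.285 -0.255  0.017]
318.85040735880017 280.4412098085539 207.63532774723456 [[ 3.25125880e-01  9.45670411e-01 -7.97390536e-04]
 [ 9.06519051e-01 -3.11425130e-01  2.85022103e-01]
 [ 2.69288642e-01 -9.33909118e-02 -9.58520613e-01]] [0.13476816 0.61442835 0.37207297]
[[-9.45467129e-01  3.25717415e-01 -2.72635204e-04]
 [ 3.25717498e-01  9.45466340e-01 -1.22988331e-03]
 [-1.42827003e-04 -1.25161630e-03 -9.99999207e-01]] cam in tool [7.27830398e-02 1.86104978e-05 3.19344435e-02] [[ 6.25681118e-04  9.99999701e-01 -4.54315110e-04]
 [-9.58561287e-01  4.70325820e-04 -2.84886009e-01]
 [-2.84885710e-01  6.13736673e-04  9.58561295e-01]]
```

Call:
apply_moves(targets=[[[0,0,0,-0.0325,-0.0365,-0.007,1],[0,0,0,-0.0325,-0.0365,-0.007,1],[0,0,0,-0.0325,-0.0365,-0.007,1],[0,0,0,-0.0325,-0.0365,-0.007,1],[0,0,0,-0.0325,-0.0365,-0.007,1],[0,0,0,-0.0325,-0.0365,-0.007,1],[0,0,0,-0.0325,-0.0365,-0.007,1],[0,0,0,-0.0325,-0.0365,-0.007,1],[0,0,0,-0.0325,-0.0365,-0.007,1],[0,0,0,-0.0325,-0.0365,-0.007,1],[0,0,0,-0.0325,-0.0365,-0.007,1],[0,0,0,-0.0325,-0.0365,-0.007,1]]])

```text
time: 1.35
eef_pos: [0.4295, 0.0453, 0.4858]
orientation: [-3.138, -0.003, 2.822]
contact_force: [0.7, 0.9, -0.0]
opening: 1.004
```

```bash
python3 - <<'E'
from plant import r, read_camera
from h import *
s=r.sense();print(s["eef_pos"],s["orientation"],s["joints"].round(2))
c=read_camera("wrist");pickle.dump(c,open("w1.pkl","wb"));cv2.imwrite("pics/w1.png",c["frame"])
m=(c["frame"].max(2)<70).astype(np.uint8)
cs,_=cv2.findContours(m,cv2.RETR_EXTERNAL,cv2.CHAIN_APPROX_NONE)
for q in cs:
    if cv2.contourArea(q)>150: print(q.reshape(-1,2).mean(0).round(),rect(c,q,.005))
E
```

```text
[0.42945306 0.04528534 0.48583407] [-3.13846431e+00 -2.84105143e-03  2.82152593e+00] [-0.65 -0.02  0.44  1.93  0.01  1.23  1.03]
[ 15. 305.] [ 508.9 -437.3   85.5   20.   -67.7]
[251. 280.] [586.  -56.1  26.2  25.3  65.9]
[271. 364.] [ 716.6  -54.6 1019.8  314.6   71.9]
[338. 274.] [618.2  77.2 111.2  70.1  -7.8]
[462. 243.] [623.  268.   52.9  40.7  34.9]
[ 85. 252.] [ 460.3 -281.3  109.5   72.2    3.7]
[194. 202.] [439.6 -92.1 110.5  70.8 -32.9]
[428. 139.] [456.4 249.7  53.2  10.7 -22.7]
[ 28. 137.] [ 278.6 -271.4   71.4   17.8   40.8]
[ 44. 132.] [ 281.6 -259.    86.5   31.6   41.4]
[556. 123.] [489.4 417.6  36.5  10.6  -4.5]
```

View pics/w1.png

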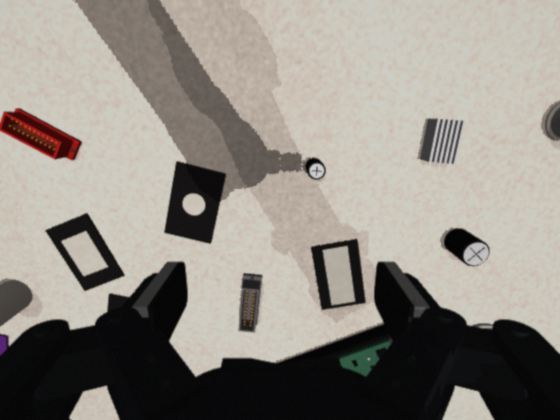

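```bash
python3 - <<'E'
from h import *
c=pickle.load(open("w1.pkl","rb"))
for k,uv,z in[("small",(316,169.5),.04),("large",(475,253.5),.05),("sinkTL",(437,119),.03),("sinkTR",(462,121),.03),("sinkBR",(456,164),.03),("sinkBL",(428,161),.03),("connT",(252,277),.034),("connB",(247,330),.034),("spool",(556,122),.04),("bottle",(10,300),.1)]: print(k,ray(c,uv,z)[0].round(4))
im=np.hstack([cv2.resize(c["frame"][a:a+80,b:b+80],(400,400),interpolation=cv2.INTER_CUBIC) for a,b in((100,400),(262,210))])
cv2.imwrite("pics/w1c.png",im)
E
```

```text
small [0.4409 0.0894 0.04  ]
large [0.6194 0.2637 0.05  ]
sinkTL [0.429  0.2555 0.03  ]
sinkTR [0.4415 0.2855 0.03  ]
sinkBR [0.4942 0.269  0.03  ]
sinkBL [0.4786 0.2344 0.03  ]
connT [ 0.565  -0.0446  0.034 ]
connB [ 0.6487 -0.0829  0.034 ]
spool [0.4777 0.3918 0.04  ]
bottle [ 0.4674 -0.3296  0.1   ]
```

View pics/w1c.png

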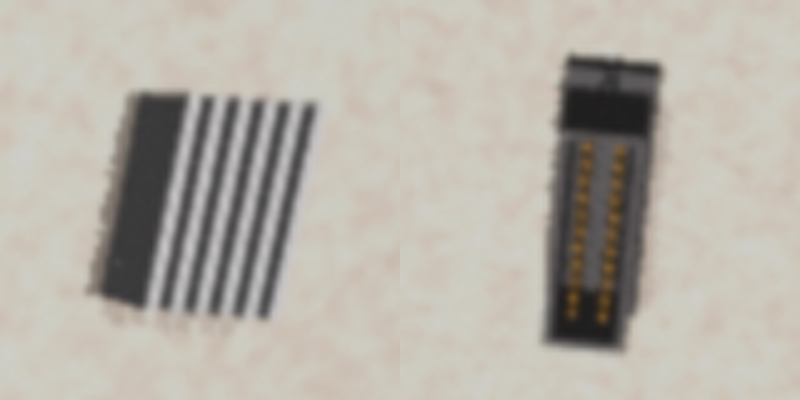

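```bash
python3 - <<'E'
from h import *
c=pickle.load(open("w1.pkl","rb"))
for k,z,q in[("sink",.03,[(437.4,118.6),(463.4,120.4),(454.4,164),(429,162)]),("conn",.034,[(242.4,279.6),(261,280.4),(255,332),(239,331)])]:
    P=ray(c,q,z);d=(P[3]+P[2]-P[0]-P[1])[:2]/2;print(k,P.mean(0).round(4),"len",np.hypot(*d),"yaw",np.arctan2(d[1],d[0]))
E
```

```text
sink [0.461  0.2614 0.03  ] len 0.055875414369850496 yaw -0.3763525753870331
conn [ 0.6104 -0.0652  0.034 ] len 0.08976406769757979 yaw -0.42620965890795676
```

Call:
apply_moves(targets=[[[0,0,0,0.0055,0.031,0.027,1],[0,0,0,0.0055,0.031,0.027,1],[0,0,0,0.0055,0.031,0.027,1],[0,0,0,0.0055,0.031,0.027,1],[0,0,0,0.0055,0.031,0.027,1],[0,0,0,0.0055,0.031,0.027,1],[0,0,0,0.0055,0.031,0.027,1],[0,0,0.05,0,0,0,1],[0,0,0,0,0,0,1]]])

```text
time: 2.3
eef_pos: [0.4709, 0.2575, 0.2914]
orientation: [-3.141, 0.006, 2.749]
contact_force: [1.1, -0.9, -0.2]
opening: 1.001
```

```bash
cat > look.py <<'E'
import sys
from plant import r, read_camera
from h import *
from scipy.spatial.transform import Rotation as Ro
def go(x,y,z,yaw):
    s=r.sense();T=Ro.from_euler("xyz",s["orientation"])
    d=T.inv().apply(np.array([x,y,z])-s["eef_pos"])
    G=Ro.from_euler("xyz",[np.pi,0,yaw]);rv=(T.inv()*G).as_rotvec()
    print("at",s["eef_pos"].round(4),s["orientation"].round(3),"open",round(s["opening"],3),"t",round(s["time"],2),"q7",s["joints"][6].round(2))
    print("shift",d.round(4),"turn",rv.round(3),"rows",np.ceil(np.linalg.norm(d)/.05))
def snap(n,cam="wrist"):
    c=read_camera(cam);pickle.dump(c,open(n+".pkl","wb"));cv2.imwrite(f"pics/{n}.png",c["frame"]);return c
E
python3 - <<'E'
from look import *
go(.461,.261,.178,2.765)
snap("w2")
E
```

```text
at [0.4709 0.2575 0.2914] [-3.141  0.006  2.749] open 1.001 t 2.3 q7 0.73
shift [ 0.0112 -0.0005  0.1133] turn [-0.001  0.006 -0.016] rows 3.0
```

View pics/w2.png

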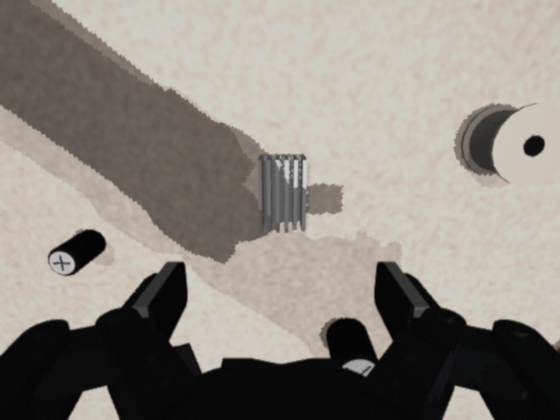

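```bash
python3 - <<'E'
from look import *
c=pickle.load(open("w2.pkl","rb"))
P=ray(c,[(261,157),(306,157),(306,231),(264,232)],.03);print(P.round(4),P.mean(0));d=P[3]+P[2]-P[0]-P[1];print(np.arctan2(d[1],d[0])+np.pi)
p=P.mean(0);go(p[0],p[1],.178,2.765)
E
```

```text
[[0.4278 0.2604 0.03  ]
 [0.4401 0.2902 0.03  ]
 [0.493  0.2697 0.03  ]
 [0.4814 0.2396 0.03  ]] [0.46058278 0.26494818 0.03      ]
2.772118056437439
at [0.4706 0.2578 0.2914] [-3.141  0.005  2.751] open 0.998 t 2.35 q7 0.74
shift [0.0126 0.0029 0.1134] turn [-0.     0.005 -0.014] rows 3.0
```

Call:
apply_moves(targets=[[[0,0.005,-0.014,0.0126,0.003,0.03,1],[0,0,0,0,0,0.03,1],[0,0,0,0,0,0.03,1],[0,0,0,0,0,0.02,1],[0,0,0,0,0,0.004,1],[0,0,0,0,0,0,0],[0,0,0,0,0,0,0],[0,0,0,0,0,0,0],[0,0,0,0,0,0,0],[0,0,0,0,0,0,0],[0,0,0,0,0,0,0]]])

```text
time: 3.45
eef_pos: [0.4641, 0.2639, 0.1842]
orientation: [3.127, 0.009, 2.768]
contact_force: [-0.7, -1.3, -1.0]
opening: 0.405
```

```bash
python3 -c "
from look import *
go(.4606,.265,.178,2.765)"
```

```text
at [0.4641 0.2639 0.1842] [3.127 0.009 2.768] open 0.405 t 3.45 q7 0.8
shift [ 0.0038 -0.0003  0.0062] turn [0.014 0.009 0.003] rows 1.0
```

Call:
apply_moves(targets=[[[0,0,0,0,0,-0.05,0],[0,0,0,0,0,-0.05,0],[0,0,0,0,0,-0.05,0],[0,0,0,-0.0177,-0.0463,0,0],[0,0,0,-0.0177,-0.0463,0,0],[0,0,0,-0.0177,-0.0463,0,0],[0,0,0,-0.0177,-0.0463,0,0],[0,0,0,-0.0177,-0.0463,0,0],[0,0,0,-0.0177,-0.0463,0,0],[0,0,0,-0.0177,-0.0463,0,0],[0,0,0,-0.0177,-0.0463,0,0],[0,0,0,-0.0177,-0.0463,0,0]]])

```text
time: 4.65
eef_pos: [0.4606, -0.1831, 0.3364]
orientation: [3.123, 0.014, 2.787]
contact_force: [1.0, -0.0, -1.4]
opening: 0.405
```

```bash
python3 -c "
from look import *
go(.460,-.281,.32,3.206)"
```

```text
at [ 0.4606 -0.1831  0.3364] [3.123 0.014 2.787] open 0.405 t 4.65 q7 1.71
shift [-0.0332 -0.0923  0.0152] turn [ 0.015  0.018 -0.419] rows 2.0
```

Call:
apply_moves(targets=[[[0.008,0.01,-0.14,0,0,0,0],[0.007,0.008,-0.14,0,0,0,0],[0,0,-0.139,0,0,0,0],[0,0,0,0,0,0,0]]])

```text
time: 5.05
eef_pos: [0.4582, -0.1925, 0.337]
orientation: [-3.139, -0.001, -3.077]
contact_force: [-0.5, 0.1, -0.8]
opening: 0.405
```

```bash
python3 -c "
from look import *
c=snap('w3')
m=(c['frame'].max(2)<70).astype(np.uint8)
cs,_=cv2.findContours(m,cv2.RETR_EXTERNAL,cv2.CHAIN_APPROX_NONE)
for q in cs:
    if cv2.contourArea(q)>150: print(q.reshape(-1,2).mean(0).round(),rect(c,q,.005))
go(.460,-.281,.189,3.206)"
```

```text
[290. 357.] [ 636.5 -183.3  683.3  214.3  -86.1]
[186. 183.] [ 459.9 -283.   109.3   70.6    3.8]
[384. 176.] [439.2 -95.1 109.3  70.7 -32.9]
[252.  13.] [ 308.  -226.7   26.1    4.8  -48.1]
at [ 0.4582 -0.1925  0.337 ] [-3.139e+00 -1.000e-03 -3.082e+00] open 0.406 t 5.1 q7 2.09
shift [ 0.0033 -0.0881  0.1482] turn [-0.002 -0.001 -0.004] rows 4.0
```

View pics/w3.png

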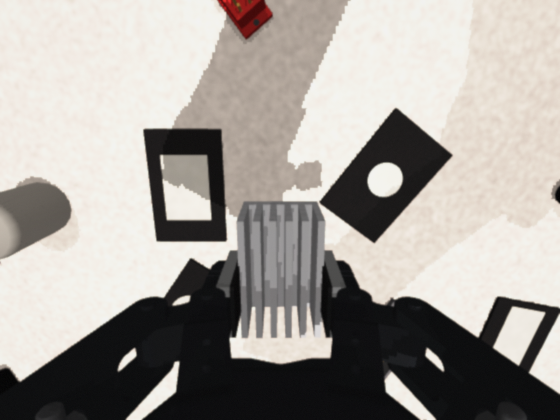

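```bash
python3 -c "
from look import *
c=pickle.load(open('w3.pkl','rb'))
P=ray(c,[(243,203),(322,203),(331,337),(232,337)],.337-.184+.03);print(P.round(4),P.mean(0)-r.sense()['eef_pos'])
go(.4637,-.283,.189,3.206)"
```

```text
[[ 0.4208 -0.2099  0.183 ]
 [ 0.4188 -0.1785  0.183 ]
 [ 0.4814 -0.168   0.183 ]
 [ 0.4844 -0.2129  0.183 ]] [-6.80480921e-03  1.31168749e-04 -1.54035776e-01]
at [ 0.4582 -0.1925  0.337 ] [-3.139e+00 -1.000e-03 -3.082e+00] open 0.406 t 5.1 q7 2.09
shift [-0.0002 -0.0904  0.1482] turn [-0.002 -0.001 -0.004] rows 4.0
```

Call:
apply_moves(targets=[[[0,0,0,-0.0015,-0.03,0,0],[0,0,0,0,-0.03,0.02,0],[0,0,0,0,-0.03,0.03,0],[0,0,0,0,0,0.04,0],[0,0,0,0,0,0.03,0],[0,0,0,0,0,0,0]]])

```text
time: 5.7
eef_pos: [0.4674, -0.284, 0.2153]
orientation: [-3.137, 0.005, -3.103]
contact_force: [-0.7, 0.1, -0.6]
opening: 0.409
```

```bash
python3 -c "
from look import *
go(.465,-.283,.190,3.206)"
```

```text
at [ 0.4674 -0.284   0.2153] [-3.137  0.005 -3.103] open 0.409 t 5.7 q7 2.37
shift [0.0025 0.0012 0.0253] turn [-0.004  0.005 -0.025] rows 1.0
```

Call:
apply_moves(targets=[[[-0.004,0.005,-0.025,0.0025,0.001,0.013,0],[0,0,0,0,0,0.01,0],[0,0,0,0,0,0.002,0],[0,0,0,0,0,0,0]]])

```text
time: 6.1
eef_pos: [0.4663, -0.2824, 0.1916]
orientation: [-3.141, 0.003, -3.078]
contact_force: [0.8, -0.1, -1.2]
opening: 0.409
```

Call:
apply_moves(targets=[[[0,0,0,0.001,0.0,0.002,0],[0,0,0,0,0,0.001,0],[0,0,0,0,0,0,0.7],[0,0,0,0,0,0,0.7],[0,0,0,0,0,0,0.7],[0,0,0,0,0,0,1],[0,0,0,0,0,-0.03,1],[0,0,0,0,0,-0.05,1],[0,0,0,0,0,-0.05,1],[0,0,0,0.01,0.045,-0.01,1],[0,0,0,0.01,0.045,0,1],[0,0,0,0,0,0,1]]])

```text
time: 7.3
eef_pos: [0.4392, -0.1928, 0.336]
orientation: [-3.139, 0.008, -3.082]
contact_force: [0.7, -0.3, -0.7]
opening: 0.999
```

```bash
python3 -c "
from look import *
c=snap('w4')
go(.441,.09,.30,2.9)"
```

```text
at [ 0.4398 -0.195   0.3364] [-3.137  0.009 -3.084] open 1.004 t 7.35 q7 2.11
shift [-0.0174  0.2846  0.0353] turn [-0.003  0.01   0.299] rows 6.0
```

View pics/w4.png

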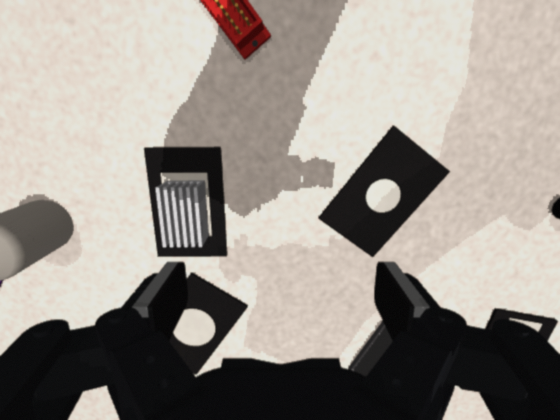

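```bash
python3 -c "
from look import *
c=pickle.load(open('w4.pkl','rb'))
print(ray(c,[(156,186),(205,182),(209,244),(163,248)],.035).mean(0), 'disc',ray(c,(193,327),.005),'sd',ray(c,(383,195),.005))
m=(c['frame'].max(2)<70).astype(np.uint8)
cs,_=cv2.findContours(m,cv2.RETR_EXTERNAL,cv2.CHAIN_APPROX_NONE)
for q in cs:
    if 5000>cv2.contourArea(q)>150 or len(q)<400: print(q.reshape(-1,2).mean(0).round(),rect(c,q,.005)) if len(q)>100 else 0
"
```

```text
[ 0.46182864 -0.27844012  0.035     ] disc [[ 0.60185941 -0.28060181  0.005     ]] sd [[ 0.43934115 -0.09400916  0.005     ]]
[187. 200.] [ 459.7 -283.2  109.8   70.9    3.7]
[383. 192.] [439.2 -95.1 109.5  71.1 -32.9]
```

Call:
apply_moves(targets=[[[0,0.01,0,-0.003,0.048,0.006,1],[0,0,0,-0.003,0.048,0.006,1],[0,0,0,-0.003,0.048,0.006,1],[0,0,0,-0.003,0.048,0.006,1],[0,0,0,-0.003,0.048,0.006,1],[0,0,0,-0.003,0.045,0.006,1],[0,0,0,0,0,0,1]]])

```text
time: 8.05
eef_pos: [0.4467, 0.093, 0.2986]
orientation: [-3.133, 0.008, -3.097]
contact_force: [-0.8, 0.0, -0.2]
opening: 1.002
```

```bash
python3 -c "
from look import *
c=snap('w5');f=c['frame']
u,v=proj(c,[.441,.0895,.04]).astype(int);print(u,v)
x0,y0=max(u-60,0),max(v-60,0)
g=cv2.cvtColor(f,cv2.COLOR_BGR2GRAY)
hc=cv2.HoughCircles(g[y0:v+60,x0:u+60],cv2.HOUGH_GRADIENT,1,30,param1=100,param2=12,minRadius=10,maxRadius=28)
for h in hc[0]: print(h+[x0,y0,0],ray(c,h[:2]+[x0,y0],.04))
go(.441,.0895,.18,3.2)"
```

```text
278 204
[278.5        193.5         14.89999962] [[0.43279237 0.08893659 0.04      ]]
at [0.4468 0.0902 0.2988] [-3.131  0.008 -3.099] open 1.0 t 8.1 q7 1.41
shift [0.0067 0.0008 0.1188] turn [-0.01   0.008 -0.016] rows 3.0
```

View pics/w5.png

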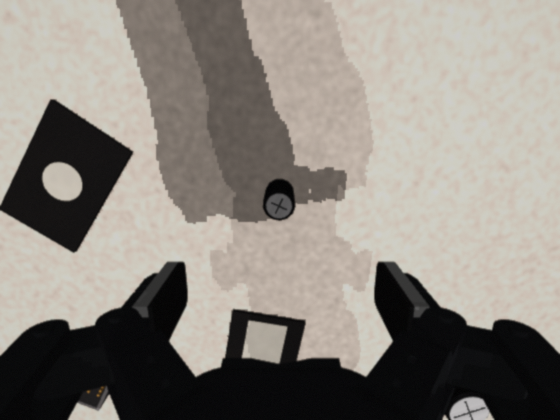

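Call:
apply_moves(targets=[[[-0.01,0.008,0,0.0065,0.001,0.03,1],[0,0,0,0,0,0.035,1],[0,0,0,0,0,0.03,1],[0,0,0,0,0,0.02,1],[0,0,0,0,0,0.001,1],[0,0,0,0,0,0,0],[0,0,0,0,0,0,0],[0,0,0,0,0,0,0],[0,0,0,0,0,0,0],[0,0,0,0,0,0,0],[0,0,0,0,0,0,0],[0,0,0,0,0,0,0]]])

```text
time: 9.3
eef_pos: [0.4471, 0.08, 0.1846]
orientation: [-3.139, 0.012, -3.113]
contact_force: [0.9, 0.5, -1.5]
opening: 0.271
```

```bash
python3 -c "
from look import *
go(.4393,-.0945,.28,3.2)"
```

```text
at [0.4471 0.08   0.1846] [-3.139  0.012 -3.113] open 0.271 t 9.3 q7 1.54
shift [ 0.0117 -0.1744 -0.0951] turn [-0.002  0.012 -0.03 ] rows 4.0
```

Call:
apply_moves(targets=[[[0,0,0,0,0,-0.04,0],[0,0,0,0,0,-0.04,0],[0,0,0,0.0015,-0.043,0,0],[0,0,0,0.0015,-0.043,0,0],[0,0,0,0.0015,-0.043,0,0],[0,0,0,0.0015,-0.043,0,0],[0,0,0,0,0,0,0]]])

```text
time: 10.0
eef_pos: [0.4466, -0.094, 0.2686]
orientation: [-3.138, 0.014, -3.101]
contact_force: [-0.5, -0.3, -1.4]
opening: 0.273
```

```bash
python3 -c "
from look import *
c=snap('w6')
go(.445,-.0945,.19,3.17)"
```

```text
at [ 0.4468 -0.0915  0.2683] [-3.139  0.013 -3.099] open 0.268 t 10.05 q7 1.89
shift [ 0.0029 -0.0028  0.0783] turn [-0.002  0.013  0.014] rows 2.0
```

View pics/w6.png

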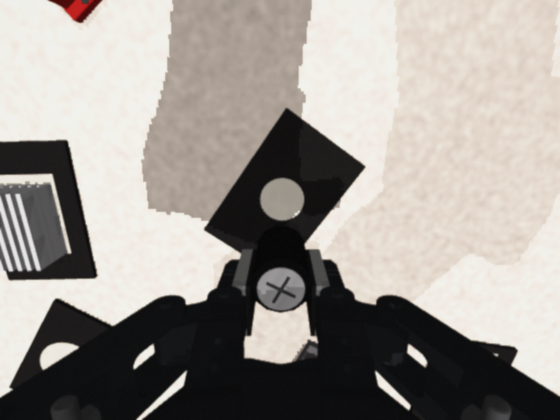

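```bash
python3 -c "
from look import *
c=pickle.load(open('w6.pkl','rb'))
e=r.sense()['eef_pos'];p=ray(c,(281,289.5),.1236)[0];d=ray(c,(281.5,199.5),.005)[0];print(p-e,d)
go(*(d-p+e)[:2],.1905,3.17)"
```

```text
[-0.0030101  -0.00269771 -0.1446776 ] [ 0.44006556 -0.09415391  0.005     ]
at [ 0.4468 -0.0915  0.2683] [-3.139  0.013 -3.099] open 0.268 t 10.05 q7 1.89
shift [0.0047 0.0004 0.0777] turn [-0.002  0.013  0.014] rows 2.0
```

Call:
apply_moves(targets=[[[0,0.006,0,0.002,0,0.03,0],[0,0,0,0.002,0,0.03,0],[0,0,0,0,0,0.014,0],[0,0,0,0,0,0,0]]])

```text
time: 10.45
eef_pos: [0.4444, -0.0879, 0.1925]
orientation: [-3.141, 0.009, -3.096]
contact_force: [0.4, -0.1, 0.0]
opening: 0.273
```

```bash
python3 -c "
from look import *
go(.4432,-.0915,.1895,3.17)"
```

```text
at [ 0.4444 -0.0879  0.1925] [-3.141  0.009 -3.096] open 0.273 t 10.45 q7 1.97
shift [ 0.0014 -0.0036  0.003 ] turn [-0.     0.009  0.017] rows 1.0
```

Call:
apply_moves(targets=[[[0,0,0,0.001,-0.004,0.001,0],[0,0,0,0,0,0.002,0],[0,0,0,0,0,0,0.6],[0,0,0,0,0,0,0.6],[0,0,0,0,0,0,0.8],[0,0,0,0,0,0,1],[0,0,0,0,0,-0.02,1],[0,0,0,0,0,-0.045,1],[0,0,0,0,0,-0.045,1],[0,0,0,0,0.02,-0.03,1],[0,0,0,0,0,0,1]]])

```text
time: 11.55
eef_pos: [0.4418, -0.0705, 0.337]
orientation: [3.141, 0.011, -3.095]
contact_force: [0.4, 0.7, -1.0]
opening: 1.003
```

```bash
python3 -c "
from look import *
c=snap('w7')
go(.6194,.2637,.34,2.9)
f=c['frame']
u,v=proj(c,[.44,-.0945,.045]).astype(int);print(u,v)
cv2.imwrite('pics/w7c.png',cv2.resize(f[v-80:v+80,u-80:u+80],(480,480)));print(u-80,v-80)"
```

```text
at [ 0.4414 -0.0715  0.3357] [-3.141  0.01  -3.096] open 0.997 t 11.6 q7 1.78
shift [-0.1932  0.3267 -0.0024] turn [0.001 0.01  0.287] rows 8.0
251 195
171 115
```

View pics/w7c.png

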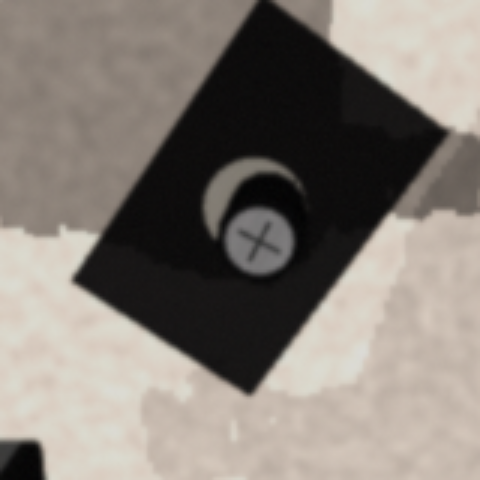

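Call:
apply_moves(targets=[[[0,0.01,0,-0.0242,0.041,0.003,1],[0,0,0,-0.0242,0.041,0.003,1],[0,0,0,-0.0242,0.041,0.003,1],[0,0,0,-0.0242,0.041,0.003,1],[0,0,0,-0.0242,0.041,0.003,1],[0,0,0,-0.0242,0.041,0.003,1],[0,0,0,-0.0242,0.041,0.003,1],[0,0,0,-0.0242,0.041,0.003,1],[0,0,0,0,0,0,1]]])

```text
time: 12.5
eef_pos: [0.6257, 0.2705, 0.2967]
orientation: [-3.138, -0.012, -3.105]
contact_force: [-0.0, 0.9, -0.2]
opening: 1.003
```

```bash
python3 -c "
from look import *
print('small',ray(pickle.load(open('w7.pkl','rb')),(257.3,195.7),.045))
c=snap('w8');f=c['frame']
u,v=proj(c,[.6194,.2637,.05]).astype(int);print(u,v)
go(.6194,.2637,.186,3.18)
cv2.imwrite('pics/w8c.png',cv2.resize(f[v-80:v+80,u-80:u+80],(480,480)));print(u-80,v-80)"
```

```text
small [[ 0.44027014 -0.08960218  0.045     ]]
271 214
at [0.6253 0.267  0.2966] [-3.135 -0.013 -3.108] open 0.998 t 12.55 q7 1.28
shift [ 0.0045 -0.0024  0.1107] turn [-0.006 -0.013 -0.005] rows 3.0
191 134
```

View pics/w8c.png

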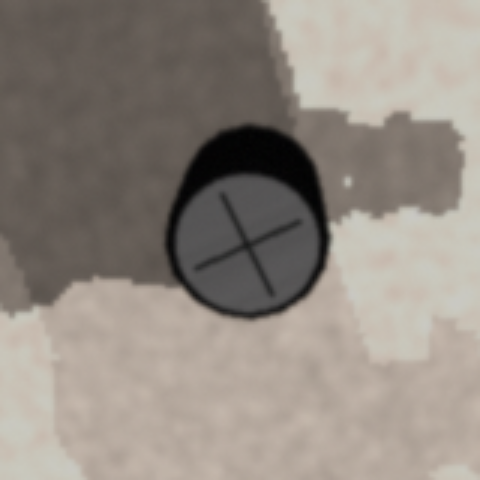

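Call:
apply_moves(targets=[[[-0.006,-0.013,0,0.003,0,0.03,1],[0,0,0,0.001,0,0.035,1],[0,0,0,0,0,0.03,1],[0,0,0,0,0,0.013,1],[0,0,0,0,0,0,1]]])

```text
time: 13.05
eef_pos: [0.6206, 0.2583, 0.1806]
orientation: [-3.135, -0.004, -3.114]
contact_force: [-0.4, 0.7, 0.7]
opening: 1.002
```

```bash
python3 -c "
from look import *
go(.62,.266,.188,3.18)"
```

```text
at [0.6206 0.2583 0.1806] [-3.135 -0.004 -3.114] open 1.002 t 13.05 q7 1.31
shift [ 0.0005  0.0077 -0.0075] turn [-0.007 -0.004 -0.011] rows 1.0
```

Call:
apply_moves(targets=[[[0,0,0,0.0005,0.007,-0.007,1],[0,0,0,0,0,0,1],[0,0,0,0,0,0,0],[0,0,0,0,0,0,0],[0,0,0,0,0,0,0],[0,0,0,0,0,0,0],[0,0,0,0,0,0,0],[0,0,0,0,0,0,0]]])

```text
time: 13.85
eef_pos: [0.6222, 0.2653, 0.1949]
orientation: [-3.139, 0.004, -3.115]
contact_force: [-0.3, 0.1, -0.3]
opening: 0.448
```

```bash
python3 -c "
from look import *
go(.602,-.2,.33,3.18)"
```

```text
at [0.6222 0.2653 0.1949] [-3.139  0.004 -3.115] open 0.448 t 13.85 q7 1.3
shift [ 0.032  -0.465  -0.1338] turn [-0.003  0.004 -0.012] rows 10.0
```

Call:
apply_moves(targets=[[[0,0,0,0,0,-0.05,0],[0,0,0,0,0,-0.05,0],[0,0,0,0.003,-0.049,-0.002,0],[0,0,0,0.003,-0.049,-0.002,0],[0,0,0,0.003,-0.049,-0.002,0],[0,0,0,0.003,-0.049,-0.002,0],[0,0,0,0.003,-0.049,-0.002,0],[0,0,0,0.003,-0.049,-0.002,0],[0,0,0,0.003,-0.049,-0.002,0],[0,0,0,0.003,-0.049,-0.002,0],[0,0,0,0.003,-0.049,-0.002,0],[0,0,0,0,0,0,0]]])

```text
time: 15.05
eef_pos: [0.6058, -0.1846, 0.3152]
orientation: [-3.136, 0.001, -3.108]
contact_force: [-0.3, -0.9, -0.4]
opening: 0.448
```

```bash
python3 -c "
from look import *
c=snap('w9')
m=(c['frame'].max(2)<70).astype(np.uint8)
cs,_=cv2.findContours(m,cv2.RETR_EXTERNAL,cv2.CHAIN_APPROX_NONE)
for q in cs:
    if len(q)>100 : print(q.reshape(-1,2).mean(0).round(),rect(c,q,.005)) 
go(.602,-.281,.2,3.18)"
```

```text
[287. 354.] [ 743.6 -185.   634.7  246.2  -87.7]
[420. 223.] [626.7 -55.1  77.4  20.8 -27.1]
[401. 206.] [613.6 -77.1  87.3  17.7 -24.7]
[537. 226.] [623.9  45.4 121.7  50.1  15.9]
[176. 185.] [ 601.7 -279.7  110.2   70.3  -31. ]
[396.  23.] [ 457.6 -105.9   71.5   69.9  -33. ]
[164.  47.] [ 485.1 -281.5   71.5   63.4  -87. ]
at [ 0.6065 -0.1809  0.3147] [-3.139  0.    -3.105] open 0.449 t 15.1 q7 1.99
shift [ 0.0082 -0.0996  0.1149] turn [-0.003  0.    -0.002] rows 4.0
```

View pics/w9.png

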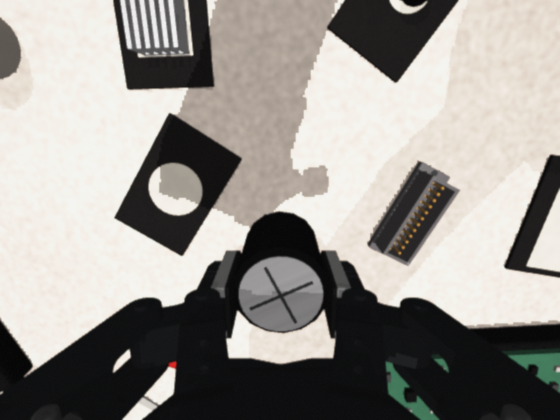

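```bash
python3 -c "
from look import *
c=pickle.load(open('w9.pkl','rb'))
e=r.sense()['eef_pos'];p=ray(c,(281,294),.17)[0];print(p-e)
go(*(np.array([.6017,-.2797,0])-p+e)[:2],.202,3.18)
cv2.imwrite('pics/w9c.png',cv2.resize(c['frame'][145:285,350:490],(560,560),interpolation=cv2.INTER_CUBIC))"
```

```text
[-0.00317377 -0.00414765 -0.14467319]
at [ 0.6065 -0.1809  0.3147] [-3.139  0.    -3.105] open 0.449 t 15.1 q7 1.99
shift [ 0.0051 -0.0943  0.1129] turn [-0.003  0.    -0.002] rows 3.0
```

View pics/w9c.png

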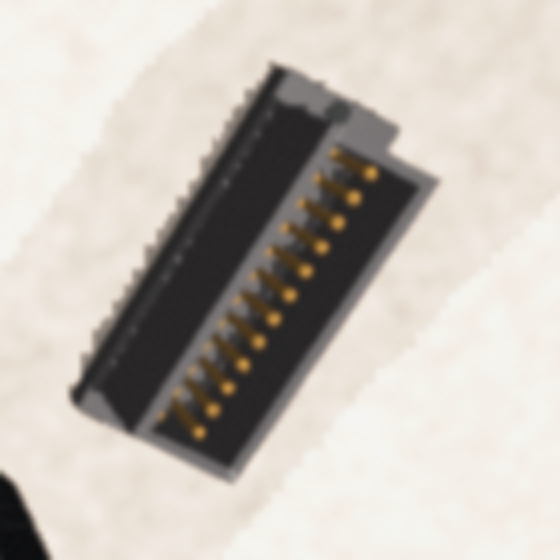

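Call:
apply_moves(targets=[[[0,0,0,0.002,-0.045,0,0],[0,0,0,0.002,-0.045,0.01,0],[0,0,0,0.001,-0.008,0.03,0],[0,0,0,0,0,0.03,0],[0,0,0,0,0,0.025,0],[0,0,0,0,0,0,0]]])

```text
time: 15.7
eef_pos: [0.6082, -0.2739, 0.2158]
orientation: [3.139, 0.002, -3.096]
contact_force: [0.2, 0.2, -0.1]
opening: 0.449
```

```bash
python3 -c "
from look import *
c=pickle.load(open('w9.pkl','rb'))
P=ray(c,[(435,175.5),(459.5,190.2),(408.5,265),(383.8,252.5)],.034);d=(P[3]+P[2]-P[0]-P[1])/2;print(P.mean(0),np.arctan2(d[1],d[0])+np.pi,np.hypot(*d[:2]),np.hypot(*(P[1]-P[0])[:2]))
go(.6043,-.279,.2005,3.18)"
```

```text
[ 0.61594709 -0.06959543  0.034     ] 2.705269173263276 0.07430323506607292 0.024314232329314848
at [ 0.6082 -0.2739  0.2158] [ 3.139e+00  2.000e-03 -3.096e+00] open 0.449 t 15.7 q7 2.18
shift [ 0.0042 -0.005   0.0153] turn [0.002 0.002 0.007] rows 1.0
```

Call:
apply_moves(targets=[[[0,0,0,0.004,-0.005,0.006,0],[0,0,0,0,0,0.007,0],[0,0,0,0,0,0,0],[0,0,0,0,0,0,0]]])

```text
time: 16.1
eef_pos: [0.6061, -0.277, 0.2047]
orientation: [3.139, 0.005, -3.093]
contact_force: [-0.5, -0.8, -0.5]
opening: 0.449
```

Call:
apply_moves(targets=[[[0,0,0,0.001,-0.003,0.002,0],[0,0,0,0,0,0.0025,0],[0,0,0,0,0,0,0],[0,0,0,0,0,0,0.7],[0,0,0,0,0,0,0.7],[0,0,0,0,0,0,0.8],[0,0,0,0,0,0,1],[0,0,0,0,0,-0.02,1],[0,0,0,0,0,-0.045,1],[0,0,0,0,0,-0.045,1],[0,0,0,0,0.045,-0.02,1],[0,0,0,0,0,0,1]]])

```text
time: 17.3
eef_pos: [0.6027, -0.2349, 0.3358]
orientation: [3.139, 0.007, -3.094]
contact_force: [0.6, 0.5, -0.2]
opening: 0.997
```

```bash
python3 -c "
from look import *
c=snap('w10')
f=c['frame'];u,v=proj(c,[.6017,-.2797,.055]).astype(int);print(u,v)
g=cv2.cvtColor(f,cv2.COLOR_BGR2GRAY)
m=(f.max(2)<70).astype(np.uint8)
cs,_=cv2.findContours(m,cv2.RETR_EXTERNAL,cv2.CHAIN_APPROX_NONE)
for q in cs:
    if len(q)>100 : print(q.reshape(-1,2).mean(0).round(),rect(c,q,.005))
x0=max(u-90,0);y0=max(v-70,0);k=f[y0:v+90,x0:u+90];print(x0,y0)
cv2.imwrite('pics/w10c.png',cv2.resize(k,None,fx=3,fy=3))
go(.616,-.0696,.30,2.705)"
```

```text
223 200
[228. 332.] [ 768.2 -282.9   74.5    3.6   66.7]
[274. 360.] [ 784.8 -224.1  685.5  213.9  -87.5]
[551. 240.] [641.6  37.1  71.6  26.2  17.1]
[463. 219.] [625.6 -52.2  77.5  22.1 -24.7]
[442. 206.] [613.9 -75.4  87.3  23.1 -24.6]
[232. 183.] [ 601.7 -280.3  110.4   71.   -31.1]
[449.  28.] [ 451.7 -102.6   85.9   70.6  -33.2]
[241.  30.] [ 468.  -272.6   44.8    2.6    0.8]
[224.  30.] [ 468.7 -286.8   44.9    3.5    1.1]
[216.  30.] [ 469.4 -294.    45.7    2.7    3.3]
[230.  45.] [ 481.4 -282.5   71.1   71.     3.2]
133 130
at [ 0.6017 -0.2389  0.3354] [-3.141  0.006 -3.098] open 0.998 t 17.35 q7 2.09
shift [-0.0215  0.1685  0.0354] turn [0.001 0.006 0.48 ] rows 4.0
```

View pics/w10c.png

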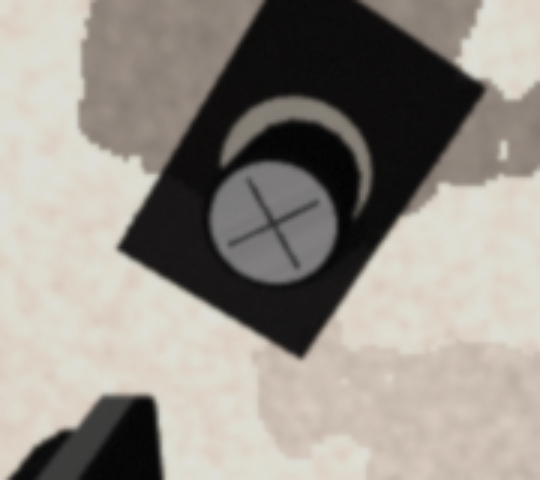

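Call:
apply_moves(targets=[[[0,0,0,-0.0054,0.042,0.009,1],[0,0,0,-0.0054,0.042,0.009,1],[0,0,0,-0.0054,0.042,0.009,1],[0,0,0,-0.0054,0.042,0.009,1],[0,0.006,0.12,0,0,0,1],[0,0,0.12,0,0,0,1],[0,0,0.12,0,0,0,1],[0,0,0.12,0,0,0,1],[0,0,0,0,0,0,1]]])

```text
time: 18.25
eef_pos: [0.6152, -0.0682, 0.2928]
orientation: [-3.135, -0.003, 2.684]
contact_force: [-0.2, -0.9, -0.2]
opening: 0.999
```

```bash
python3 -c "
from look import *
c=snap('w11')
f=c['frame'];u,v=proj(c,[.616,-.0696,.034]).astype(int)
x0=max(u-80,0);y0=max(v-80,0);print(x0,y0,u,v)
cv2.imwrite('pics/w11c.png',cv2.resize(f[y0:v+80,x0:u+80],None,fx=3,fy=3))
go(.616,-.0696,.185,2.705)"
```

```text
201 137 281 217
at [ 0.6152 -0.0684  0.2928] [-3.135e+00 -3.000e-03  2.687e+00] open 0.997 t 18.3 q7 1.39
shift [-0.0016 -0.      0.1078] turn [-0.007 -0.003 -0.018] rows 3.0
```

View pics/w11c.png

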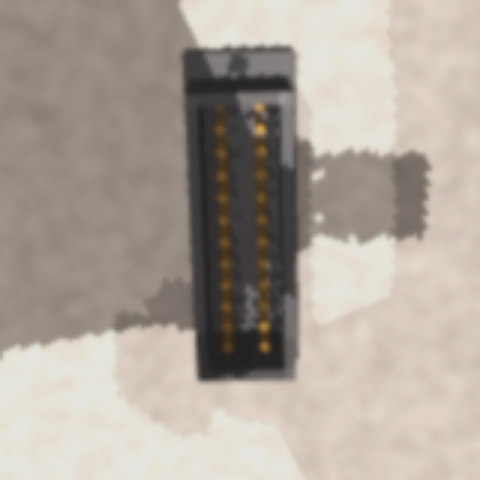

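Call:
apply_moves(targets=[[[-0.007,-0.003,-0.01,0,0.001,0.03,1],[0,0,0,0,0,0.03,1],[0,0,0,0,0,0.03,1],[0,0,0,0,0,0.01,1],[0,0,0,0,0,0,1]]])

```text
time: 18.8
eef_pos: [0.6162, -0.0697, 0.1902]
orientation: [3.141, 0.002, 2.713]
contact_force: [-0.2, -1.7, -0.4]
opening: 1.003
```

```bash
python3 -c "
from look import *
go(.615,-.069,.187,2.695)"
```

```text
at [ 0.6162 -0.0697  0.1902] [3.141e+00 2.000e-03 2.713e+00] open 1.003 t 18.8 q7 1.47
shift [0.0014 0.0002 0.0032] turn [0.001 0.002 0.018] rows 1.0
```

Call:
apply_moves(targets=[[[0,0,0.01,0.001,0,0.002,1],[0,0,0,0,0,0,0],[0,0,0,0,0,0,0],[0,0,0,0,0,0,0],[0,0,0,0,0,0,0],[0,0,0,0,0,0,0],[0,0,0,0,0,0,0],[0,0,0,0,0,0,0]]])

```text
time: 19.6
eef_pos: [0.6173, -0.07, 0.1938]
orientation: [3.137, 0.009, 2.705]
contact_force: [0.1, -0.4, 0.2]
opening: 0.291
```

```bash
python3 -c "
from look import *
go(.618,.078,.28,3.005)"
```

```text
at [ 0.6173 -0.07    0.1938] [3.137 0.009 2.705] open 0.291 t 19.6 q7 1.47
shift [ 0.0611  0.1348 -0.0862] turn [ 0.003  0.01  -0.3  ] rows 4.0
```

Call:
apply_moves(targets=[[[0,0,0,0,0,-0.04,0],[0,0,0,0,0,-0.05,0],[0,0,-0.1,0,0,-0.03,0],[0,0.008,-0.1,0,0,0,0],[0,0,-0.1,0,0,0,0],[0,0,0,0,0,0,0]]])

```text
time: 20.2
eef_pos: [0.6155, -0.0697, 0.3171]
orientation: [3.14, -0.001, 3.016]
contact_force: [0.3, -0.3, -0.1]
opening: 0.286
```

```bash
python3 -c "
from look import *
c=snap('w12')
m=(c['frame'].max(2)<70).astype(np.uint8)
cs,_=cv2.findContours(m,cv2.RETR_EXTERNAL,cv2.CHAIN_APPROX_NONE)
for q in cs:
    if len(q)>100 : print(q.reshape(-1,2).mean(0).round(),rect(c,q,.005))
go(.619,.078,.215,3.005)"
```

```text
[295. 331.] [731.9 -83.8 637.8 289.   82.7]
[ 52. 206.] [ 600.1 -282.1  111.5   79.7  -31.1]
[442. 177.] [619.1  75.4 109.8  71.8  -7.8]
[210.  25.] [ 463.9 -108.2   71.3   57.    57.1]
[24. 65.] [ 475.3 -271.3   81.9   53.7    3.6]
at [ 0.6154 -0.0697  0.3168] [ 3.140e+00 -2.000e-03  3.012e+00] open 0.287 t 20.25 q7 1.67
shift [0.0153 0.1468 0.102 ] turn [ 0.001 -0.002  0.007] rows 4.0
```

Call:
apply_moves(targets=[[[0,0,0.007,0.005,0.048,0,0],[0,0,0,0.005,0.048,0.01,0],[0,0,0,0.005,0.048,0.02,0],[0,0,0,0,0,0.035,0],[0,0,0,0,0,0.033,0],[0,0,0,0,0,0,0]]])

```text
time: 20.85
eef_pos: [0.62, 0.0777, 0.2149]
orientation: [3.141, -0.002, 2.983]
contact_force: [-0.4, -0.2, -0.5]
opening: 0.29
```

```bash
python3 -c "
from look import *
go(.6195,.0765,.199,3.005)"
```

```text
at [0.62   0.0777 0.2149] [ 3.141e+00 -2.000e-03  2.983e+00] open 0.29 t 20.85 q7 1.44
shift [ 0.0003 -0.0013  0.0159] turn [ 0.001 -0.002 -0.022] rows 1.0
```

Call:
apply_moves(targets=[[[0,0,-0.02,0,-0.001,0.007,0],[0,0,0,0,0,0.005,0],[0,0,0,0,0,0.0,0],[0,0,0,0,0,0,0]]])

```text
time: 21.25
eef_pos: [0.6211, 0.0746, 0.205]
orientation: [-3.141, 0.0, 2.998]
contact_force: [-0.1, -0.6, -0.7]
opening: 0.288
```

Call:
apply_moves(targets=[[[0,0,0,0.001,0.001,0.003,0],[0,0,0,0,0,0.003,0],[0,0,0,0,0,0,0],[0,0,0,0,0,0,0.6],[0,0,0,0,0,0,0.6],[0,0,0,0,0,0,0.8],[0,0,0,0,0,0,1],[0,0,0,0,0,-0.02,1],[0,0,0,0,0,-0.045,1],[0,0,0,0,0,-0.045,1],[0,0,0,0,0,-0.05,1],[0,0,0,0,0,-0.05,1]]])

```text
time: 22.45
eef_pos: [0.6186, 0.0753, 0.4088]
orientation: [-3.137, -0.01, 2.996]
contact_force: [0.9, -0.3, 0.5]
opening: 0.998
```

Call:
apply_moves(targets=[[[0,0,0,0.04,-0.02,-0.01,1],[0,0,0,0.04,-0.02,-0.01,1],[0,0,0,0.04,-0.02,-0.01,1],[0,0,0,0.04,-0.02,-0.01,1],[0,0,0,0,-0.04,0,1],[0,0,0,0,-0.04,0,1],[0,0,0,0,0,0,1],[0,0,0,0,0,0,1]]])

```text
time: 23.25
eef_pos: [0.4315, -0.0642, 0.4606]
orientation: [3.135, 0.011, 2.999]
contact_force: [0.3, 0.0, 0.7]
opening: 1.003
```

```bash
python3 -c "
from look import *
c=snap('w13');go(0,0,0,0)
f=c['frame']
T=[]
for n,p in dict(sd=(.4393,-.0948,.045),ld=(.6017,-.28,.055),sr=(.4598,-.283,.035),lr=(.6187,.0763,.039)).items():
    u,v=proj(c,p);u,v=int(round(u)),int(round(v));print(n,u,v)
    k=np.zeros((100,100,3),np.uint8);a,b=max(v-50,0),max(u-50,0);s=f[a:v+50,b:u+50];k[a-v+50:a-v+50+s.shape[0],b-u+50:b-u+50+s.shape[1]]=s
    T.append(cv2.resize(k,(300,300),interpolation=cv2.INTER_CUBIC))
cv2.imwrite('pics/w13c.png',np.vstack([np.hstack(T[:2]),np.hstack(T[2:])]))"
```

```text
at [ 0.4315 -0.0644  0.4606] [3.136 0.01  2.999] open 1.001 t 23.3 q7 1.48
shift [ 4.411e-01 -3.000e-04  4.560e-01] turn [ 0.016 -0.008  2.999] rows 13.0
sd 254 181
ld 139 317
sr 114 215
lr 397 288
```

View pics/w13c.png

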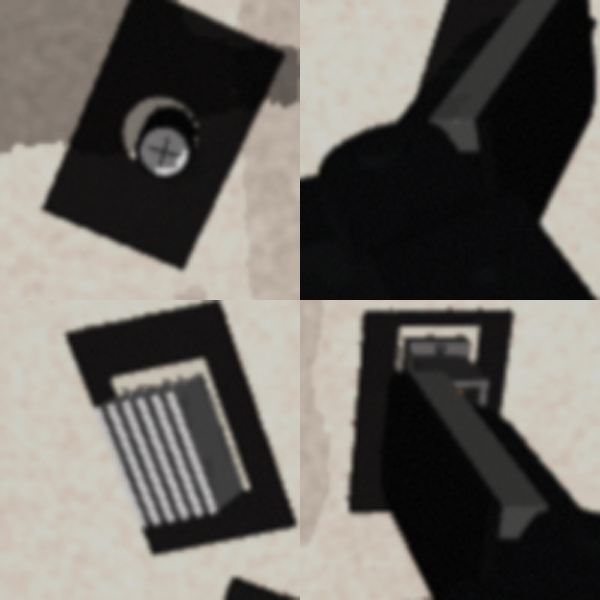

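```bash
python3 -c "
from plant import r
print(r.sense()['qvel'].round(3)); print(r.job_done())"
```

```text
[-0.012  0.017 -0.014 -0.007 -0.001  0.    -0.004]
the job is handed in; nothing more can be done
None
```

I placed all four parts on their matching pads, retracted the arm clear of everything, and handed the job in at about 23 s. The spool and the bottle were never approached. The system reports no verdict, so the results below are my own measurements.

| Part | Pad | Offset from silhouette middle (limit 12 mm) | Basis |
|---|---|---|---|
| Heat sink | short rectangle | 4–5 mm, lying along it by eye | wrist camera, after release and again at the end |
| Small capacitor | small disc | 5–6.5 mm, mostly toward +y | wrist camera, after release and again at the end |
| Large capacitor | large disc | about 3–4 mm | wrist camera, just after release only |
| Connector | long rectangle | a few mm at most, lying along it within about 1–2° | gripper pose at release, plus a partial final view |

- **Final view incomplete:** the gripper hid the large capacitor and most of the connector in the last picture. The visible end of the connector's flange sat inside its silhouette with the expected margin.
- **Known disagreement:** the two fixed cameras differed from each other by about 8 mm in y, so I used the wrist camera for all final positions. The tool also drifted by up to 10 mm during moves. I corrected that before placing, but it probably explains the small capacitor's remaining offset.

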